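Find the socket that fits the hub nut, snug the nut and stay on it

TASK

Try the three look-alike sockets on the hex nut of the hub that stands in the steel nest until you have found the one that fits, and with it snug that nut clockwise (seen from above) by about an eighth of a turn. Stand the sockets that do not fit upright on the bench again, let go of; leave the other two hubs' nuts and the other things alone. Finish still gripping the socket that fits, fully down on the nut: do not let go of it.

Things in the scene. Friction and masses are not known exactly. Their poses are not given: they have to be found in the camera images.
- nest_mid (a point): Middle of the work place: a low dark steel ring (120 mm outside, 100 mm inside, 10 mm high) fixed on the bench, called the nest. The hub standing inside it is the job. Point at the ring's centre, on the bench, and so on the axis of the job's hub and nut.
- hub_p: Fixed aluminium hub: round base 88 mm across and 14 mm high, body 62 mm across, on top a steel washer (58 mm across) with its upper face 45 mm above the bench, and in its middle a steel hex nut 22 mm across flats. Origin: centre of the underside. Any of the three hubs may stand in the nest; the other two stand farther back and are left alone.
- nut_p_seat (a point): Centre of the foot of hub_p's nut, on the washer (45 mm above the bench); turns with the nut. Nut 22 mm across flats, 18 mm high its top 4 mm bevelled in by 1.7 mm a side, stud end 4 mm above it. Two opposite flats look along the point's +x and -x, so corners point along +y and -y.
- nut_p (a joint): Turn of hub_p's nut: 0 rad at the start, growing clockwise seen from above; it turns stiffly (about 0.35 N m) and stays. Hard stop at 1.8 rad.
- hub_q: Fixed aluminium hub: round base 88 mm across and 14 mm high, body 62 mm across, on top a steel washer (58 mm across) with its upper face 45 mm above the bench, and in its middle a steel hex nut 28 mm across flats. Origin: centre of the underside. Any of the three hubs may stand in the nest; the other two stand farther back and are left alone.
- nut_q_seat (a point): Centre of the foot of hub_q's nut, on the washer (45 mm above the bench); turns with the nut. Nut 28 mm across flats, 18 mm high its top 4 mm bevelled in by 1.7 mm a side, stud end 4 mm above it. Two opposite flats look along the point's +x and -x, so corners point along +y and -y.
- nut_q (a joint): Turn of hub_q's nut: 0 rad at the start, growing clockwise seen from above; it turns stiffly (about 0.35 N m) and stays. Hard stop at 1.8 rad.
- hub_r: Fixed aluminium hub: round base 88 mm across and 14 mm high, body 62 mm across, on top a steel washer (58 mm across) with its upper face 45 mm above the bench, and in its middle a steel hex nut 36 mm across flats. Origin: centre of the underside. Any of the three hubs may stand in the nest; the other two stand farther back and are left alone.
- nut_r_seat (a point): Centre of the foot of hub_r's nut, on the washer (45 mm above the bench); turns with the nut. Nut 36 mm across flats, 18 mm high its top 4 mm bevelled in by 1.7 mm a side, stud end 4 mm above it. Two opposite flats look along the point's +x and -x, so corners point along +y and -y.
- nut_r (a joint): Turn of hub_r's nut: 0 rad at the start, growing clockwise seen from above; it turns stiffly (about 0.35 N m) and stays. Hard stop at 1.8 rad.
- socket_a: Loose steel socket, 0.18 to 0.33 kg, upright, open end down. Outside hexagon 46 mm across flats, 32 mm high; then a cone and a 29 mm round collar; on top the square drive adapter to grip, 22 x 22 mm, 40 to 74 mm above the origin. Hex hole 27 mm deep. Origin: centre of the open end; z up; +-x normal to two faces of the square and to two flats of both hexagons, inside and outside.
- socket_b: Socket that looks just like socket_a from outside, same frame. The holes of the three sockets suit nuts of 22, 28 and 36 mm across flats with 0.8 mm room a side, one of each; which socket has which hole cannot be seen while they stand, and is not told: try them.
- socket_c: Socket that looks just like socket_a from outside, same frame. A socket too small stops on top of the nut, more than 12 mm above the washer; one too large goes down to the washer but can be turned round without the nut following; the one that fits goes down when its flats are in line with the nut's, and turns it after up to 0.25 rad of play and give.
- masking_roll: Loose roll of masking tape, 100 mm across, 25 mm high, lying flat; leave alone. Origin under its middle.
- brass_elbow: Loose brass pipe elbow, 61 x 60 x 23 mm, lying flat; leave alone. Origin under its middle.

How it is judged (in metres and radians):
On the way, in this order (a step that is already met when the one before it is completed fails the run):
1. a gripped socket is fully down on the nut of the hub in the nest, with that nut not yet turned (((horizontal distance between hub_p and nest_mid below 0.01 m and value of joint nut_p below 0.3 rad) or (horizontal distance between hub_q and nest_mid below 0.01 m and value of joint nut_q below 0.3 rad) or (horizontal distance between hub_r and nest_mid below 0.01 m and value of joint nut_r below 0.3 rad)) and ((horizontal distance between socket_a and nest_mid below 0.006 m and height (world z) of socket_a between 0.041 and 0.049 m and angle between socket_a's own z axis and vertical below 0.07 rad and contact force between the fingers and socket_a above 2 N) or (horizontal distance between socket_b and nest_mid below 0.006 m and height (world z) of socket_b between 0.041 and 0.049 m and angle between socket_b's own z axis and vertical below 0.07 rad and contact force between the fingers and socket_b above 2 N) or (horizontal distance between socket_c and nest_mid below 0.006 m and height (world z) of socket_c between 0.041 and 0.049 m and angle between socket_c's own z axis and vertical below 0.07 rad and contact force between the fingers and socket_c above 2 N))), for 0.1 s.
2. that nut is turned clockwise by an eighth of a turn (0.4 to 1.1 rad) by a gripped socket that is fully down on it (((horizontal distance between hub_p and nest_mid below 0.01 m and value of joint nut_p between 0.4 and 1.1 rad) or (horizontal distance between hub_q and nest_mid below 0.01 m and value of joint nut_q between 0.4 and 1.1 rad) or (horizontal distance between hub_r and nest_mid below 0.01 m and value of joint nut_r between 0.4 and 1.1 rad)) and ((horizontal distance between socket_a and nest_mid below 0.006 m and height (world z) of socket_a between 0.041 and 0.049 m and angle between socket_a's own z axis and vertical below 0.07 rad and contact force between the fingers and socket_a above 2 N) or (horizontal distance between socket_b and nest_mid below 0.006 m and height (world z) of socket_b between 0.041 and 0.049 m and angle between socket_b's own z axis and vertical below 0.07 rad and contact force between the fingers and socket_b above 2 N) or (horizontal distance between socket_c and nest_mid below 0.006 m and height (world z) of socket_c between 0.041 and 0.049 m and angle between socket_c's own z axis and vertical below 0.07 rad and contact force between the fingers and socket_c above 2 N))), for 0.1 s.
At the end, for the whole second after the job is handed in: Nest hub's nut 0.4 to 1.1 rad clockwise of its start; on it a socket gripped (over 2 N), open end within 4 mm of the washer, 6 mm of the nut's axis, tilt under 0.07 rad; the other sockets upright on the bench (4 mm, 0.1 rad), let go, at rest. Only the fitting socket can turn the nut (((horizontal distance between hub_p and nest_mid below 0.01 m and value of joint nut_p between 0.4 and 1.1 rad) or (horizontal distance between hub_q and nest_mid below 0.01 m and value of joint nut_q between 0.4 and 1.1 rad) or (horizontal distance between hub_r and nest_mid below 0.01 m and value of joint nut_r between 0.4 and 1.1 rad)) and ((horizontal distance between socket_a and nest_mid below 0.006 m and height (world z) of socket_a between 0.041 and 0.049 m and angle between socket_a's own z axis and vertical below 0.07 rad and contact force between the fingers and socket_a above 2 N and angle between each of socket_b, socket_c's own z axis and vertical below 0.1 rad and height (world z) of socket_b between -0.004 and 0.004 m and linear speed of each of socket_b, socket_c below 0.02 m/s and contact force between the fingers and socket_b below 0.1 N and height (world z) of socket_c between -0.004 and 0.004 m and contact force between the fingers and socket_c below 0.1 N) or (horizontal distance between socket_b and nest_mid below 0.006 m and height (world z) of socket_b between 0.041 and 0.049 m and angle between socket_b's own z axis and vertical below 0.07 rad and contact force between the fingers and socket_b above 2 N and angle between each of socket_a, socket_c's own z axis and vertical below 0.1 rad and height (world z) of socket_a between -0.004 and 0.004 m and linear speed of each of socket_a, socket_c below 0.02 m/s and contact force between the fingers and socket_a below 0.1 N and height (world z) of socket_c between -0.004 and 0.004 m and contact force between the fingers and socket_c below 0.1 N) or (horizontal distance between socket_c and nest_mid below 0.006 m and height (world z) of socket_c between 0.041 and 0.049 m and angle between socket_c's own z axis and vertical below 0.07 rad and contact force between the fingers and socket_c above 2 N and angle between each of socket_a, socket_b's own z axis and vertical below 0.1 rad and height (world z) of socket_a between -0.004 and 0.004 m and linear speed of each of socket_a, socket_b below 0.02 m/s and contact force between the fingers and socket_a below 0.1 N and height (world z) of socket_b between -0.004 and 0.004 m and contact force between the fingers and socket_b below 0.1 N))); the arm keeps its last pose, push and grip.
It fails at once if a nut of a hub that is not in the nest is turned by more than 0.15 rad ((not (horizontal distance between hub_p and nest_mid below 0.01 m) and value of joint nut_p above 0.15 rad) or (not (horizontal distance between hub_q and nest_mid below 0.01 m) and value of joint nut_q above 0.15 rad) or (not (horizontal distance between hub_r and nest_mid below 0.01 m) and value of joint nut_r above 0.15 rad)).
It fails at once if the fingers touch a hub or its nut with more than 5 N (contact force between the fingers and hub_p above 5 N or contact force between the fingers and hub_q above 5 N or contact force between the fingers and hub_r above 5 N).
It fails at once if the roll of masking tape or the brass elbow is moved by more than 30 mm (distance of any of masking_roll, brass_elbow from where it was at the start of the episode above 0.03 m).
It also fails if it takes over 72 s, if anything falls off the work surface, if the arm or the gripper's body presses on something with over 40 N, if the wrist force passes 120 N, or if a joint passes its speed limit or range.

ROBOT

A 6-joint arm with a two-finger parallel gripper is mounted at the origin on a cart in front of the work surface, level with it; the furniture and walls round the work are solid. World frame = base frame: x ahead of the robot, y to its left, z up, the work surface at z = 0. Lengths are in m, angles in degrees, forces in N, time in s.
With the tool pointing down it reaches from about 0.3 to 0.75 m from the base axis. Payload 8.5 kg.
Tool frame: the origin (TCP) lies at the very end of the fingers, on their centre line; the grasp point (between the pads) lies 19 mm behind it; z points along the fingers, y is the line along which they close (so a half turn about z gives the same grasp; the last joint's range is limited). The gripper opens to 85 mm and grips with 20 to 120 N. Pads are 22 mm wide; open, the fingers measure 114 mm over their backs; the gripper's body (76 mm by 85 mm) begins 54 mm behind the grasp point. The pads swing forward as they close: fully open they stand 13 mm farther back than shut.
Start: joints at [-81.664, 21.807, 74.336, -0, 83.858, -12.336], TCP at [0.194, -0.515, 0.204] pointing down, gripper open.
Joint ranges: [-178.18, 178.18], [-50.72, 133.34], [12.68, 142.11], [-81.47, 261.47], [9.98, 163.14], [-165.26, 165.26]. Speed limits (degrees/s): [136.94, 136.94, 180, 180, 180, 180].

INTERFACE

Orientations are given as a 3x3 rotation matrix whose columns are the frame's x, y, z axes.
In Python, from rig import observe, cams, ticket gives the robot as it stands.
- The arm moves only by the tool move_arm, never from a script. Its arguments are lists of equal length, an entry for each row: "jaw": the finger opening in cm, from 0 to 8.54; "dp": the shift along the tool's x, y, z in cm, a list of three; "turn": the turn, a rotation vector about the tool's x, y, z in rad, a list of three. In form: {"jaw": [jaw, ...], "dp": [[tx, ty, tz], ...], "turn": [[wx, wy, wz], ...]}. A call has 1 to 12 rows; each row shifts and turns the commanded pose from where the row before left it, along the tool's axes as they then stand; what a row does not reach is not made up. A row lasts 1/12 s, in which the tool goes at most 41.7 mm and 7.16 degrees, less where a joint would pass 70% of its speed; a pose out of reach is approached as far as the arm can. A call is refused whole if a number of a shift passes 4.17 or a number of a turn 0.125, either way. A call with a gripper value outside its range is refused whole. The fingers move at their own pace and stop on an object; "force" is the grip in N (left out, the last holds). Time passes only in rows, so rows that do not move let the fingers close. It gives the time, the measured TCP pose, the force, the opening and the grip force at its end, in the units of the state.
- observe(): the state, without advancing time (a new reading comes with each control period).
- cams.get_image(name): name is "scene" or "top" or "wrist"; returns (picture, depth): 400x640x3 uint8, red, green, blue; 400x640 float32, m along the optical axis (not along the pixel's ray), 0 where there is no reading.
- cams.calibration(name): a dict with "vertical_fov" (degrees; the focal length in pixels is half the picture's height over the tangent of half this angle, whatever the lens; pixels are square), "cx", "cy" (the principal point, pixels), "view" (4x4, takes a point from world to camera coordinates); the wrist camera has in their place "tool_from_camera" (4x4, takes a point from camera to tool coordinates, whose origin is the TCP and whose axes are the flange's). Camera axes: x right, y up, looking along -z (the intrinsics and any distortion apply to the point x, -y, -z); pixel columns grow to the right and rows downward; lengths in m; the calibration is good to about 2 mm. The wrist camera is an equidistant fisheye: a pixel r from the principal point sees the ray r / f radians off the axis. A picture is of the moment at which its call begins: read the wrist's pose just before it. calibration takes no time and is no camera call.
- ticket.close_job(): hands the job in; it is judged then, once.
Trained networks look in the newest picture that a camera, given by its name, has taken for a name from the list of things; names that differ only in an ending like _2 or _b are one class to them, and where a whole thing is asked for, a point or a joint stands for the part that bears it (a point fixed in the world has none). Each returns a list of dicts, best first, with "p" (0 to 1); they miss things now and then, are a little off and sometimes report something else, mostly with a low value. They report only what shows in the picture. A call takes as long as a camera call.
- cams.spot_in(camera, query): "box" ([centre column, centre row, width, height] as shares, 0 to 1, of the picture: columns of its width, rows of its height, round what is visible of it).
- cams.outline_of(camera, query): "mask" (400x640 bool, what is visible of it) and "box" ([centre column, centre row, width, height] as shares, 0 to 1, of the picture: columns of its width, rows of its height, round what is visible of it).
- cams.mark_of(camera, query): "location" ([column, row] as shares, 0 to 1, of the picture: columns of its width, rows of its height: a listed point, or the origin of a listed thing).
The state is a dict: "time_s": time; "q": joint angles; "qvel": joint speeds; "joint_efforts": joint torques, N m; "position": TCP position; "tool_rot": TCP orientation; "ft_force": force on the tool from outside, world axes, zero at the start; "wrist_torque": the same for the moment, N m; "grip_width": finger opening in m; "gripper_force": force on a finger pad.
Only numpy, scipy, OpenCV 4.12 (cv2) and the standard library are available. Lean on these libraries where they do the work, as an engineer would, in place of code of your own. Each camera call takes 0.05 s, during which the arm holds its last target. There are 200 camera calls.

## Working session

There is one attempt and no reset: what is moved stays moved. The work goes in short steps, Python scripts to look and compute and a tool call to move; the robot and the scene stay as the last step left them, time stands still between calls to the robot, and variables do not carry over. Pictures are saved under pics/ and viewed, at most 10 in all, crops included, and the job is handed in when it is done.

Besides the shell and the picture viewer there is one more tool, called after "Call:" in YAML: its name, and indented under it one key for each argument. move_arm: Moves the arm, as the interface text tells. Its arguments: {"type":"object","properties":{"jaw":{"type":"array","items":{"type":"number"}},"dp":{"type":"array","items":{"type":"array","items":{"type":"number"}}},"turn":{"type":"array","items":{"type":"array","items":{"type":"number"}}},"force":{"type":"number"}},"required":["jaw","dp","turn"]}

```bash
ls; mkdir -p pics; cat > h.py <<'E'
import numpy as np, cv2
from rig import observe, cams, ticket
def save(n,im): cv2.imwrite('pics/'+n,im[:,:,::-1])
def calw(name,s=None):
    c=cams.calibration(name); f=200/np.tan(np.radians(c['vertical_fov'])/2)
    if 'view' in c: T=np.linalg.inv(np.array(c['view']))
    else:
        W=np.eye(4);W[:3,:3]=np.array(s['tool_rot']);W[:3,3]=s['position'];T=W@np.array(c['tool_from_camera'])
    return c,f,T
def ray(name,u,v,s=None):
    c,f,T=calw(name,s); x=u-c['cx'];y=v-c['cy']
    if name=='wrist':
        r=np.hypot(x,y);t=r/f;k=np.sin(t)/max(r,1e-9);d=np.array([x*k,-y*k,-np.cos(t)])
    else: d=np.array([x/f,-y/f,-1])
    return T[:3,3],T[:3,:3]@d
def atz(name,u,v,z,s=None):
    o,d=ray(name,u,v,s);return o+d*(z-o[2])/d[2]
E
python3 - <<'E'
from h import *
s=observe();print(s)
for n in('scene','top','wrist'):
    c=cams.calibration(n);print(n,{k:(np.round(v,3).tolist()) for k,v in c.items()})
i,d=cams.get_image('top');save('top.png',i);print(d[d>0].min(),d.max())
for q in('nest_mid','hub_p','hub_q','hub_r','nut_p_seat','nut_q_seat','nut_r_seat','socket_a','masking_roll','brass_elbow'):
    for r in cams.mark_of('top',q):
        l=r['location'];u,v=l[0]*640,l[1]*400
        z=.045 if 'seat' in q else 0
        print(q,round(r['p'],2),round(u),round(v),atz('top',u,v,z)[:2].round(4))
i,d=cams.get_image('scene');save('scene.png',i)
E
```

```text
pics
{'time_s': 0.0, 'q': array([-8.16636415e+01,  2.18415320e+01,  7.43858949e+01,  1.59391366e-03,
        8.38588068e+01, -1.23358160e+01]), 'qvel': array([-0.05112944,  0.02789297, -0.01924272, -0.06664379, -0.0452329 ,
       -0.03091878]), 'joint_efforts': array([-3.60608956e-04, -4.48465848e+01, -2.31274652e+01, -2.35189927e-04,
        4.77249414e-03, -2.91489994e-05]), 'position': array([ 0.19411579, -0.51424188,  0.20380002]), 'tool_rot': array([[ 9.35616676e-01,  3.53017563e-01, -1.90842812e-04],
       [ 3.53017443e-01, -9.35615549e-01,  1.49316897e-03],
       [ 3.48559368e-04, -1.46440463e-03, -9.99998867e-01]]), 'ft_force': array([-0.40539383,  0.03411354,  0.19398215]), 'wrist_torque': array([0.02067125, 0.00576245, 0.01078421]), 'gripper_force': 0.0, 'grip_width': 0.08558462662886655}
scene {'vertical_fov': 54.922, 'cx': 322.054, 'cy': 197.597, 'view': [[0.994, 0.113, 0.009, -0.554], [-0.091, 0.75, 0.656, 0.002], [0.067, -0.652, 0.755, -0.914], [0.0, 0.0, 0.0, 1.0]]}
top {'vertical_fov': 45.275, 'cx': 324.163, 'cy': 193.699, 'view': [[0.016, -1.0, 0.004, 0.02], [0.98
[... 269 characters left out ...]
34227094 2.0562313
nest_mid 0.15 311 154 [0.6589 0.0604]
hub_p 0.82 335 239 [0.4728 0.0033]
hub_p 0.8 440 166 [ 0.6379 -0.2248]
hub_p 0.66 359 150 [ 0.6691 -0.0467]
hub_q 0.82 335 239 [0.4728 0.0033]
hub_q 0.8 440 166 [ 0.6379 -0.2248]
hub_q 0.66 359 150 [ 0.6691 -0.0467]
hub_r 0.82 335 239 [0.4728 0.0033]
hub_r 0.8 440 166 [ 0.6379 -0.2248]
hub_r 0.66 359 150 [ 0.6691 -0.0467]
nut_p_seat 0.6 359 145 [ 0.6688 -0.0442]
nut_q_seat 0.73 440 158 [ 0.6436 -0.2157]
nut_r_seat 0.68 335 238 [0.4712 0.0057]
socket_a 0.77 222 229 [0.4891 0.2478]
socket_a 0.76 276 188 [0.5808 0.1343]
socket_a 0.72 280 250 [0.4459 0.1207]
masking_roll 0.84 212 161 [0.6397 0.2764]
brass_elbow 0.62 307 156 [0.6551 0.0691]
```

```bash
python3 - <<'E'
import cv2,numpy as np
a=cv2.imread('pics/top.png')[110:300,180:480];b=cv2.imread('pics/scene.png')
cv2.imwrite('pics/t2.png',cv2.resize(a,(790,500),interpolation=cv2.INTER_CUBIC))
E
```

```text
(no output)
```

View pics/t2.png

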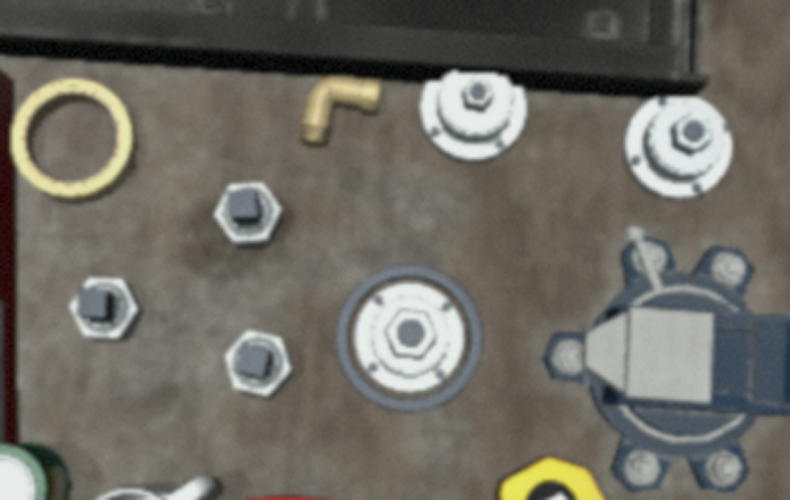

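View pics/scene.png

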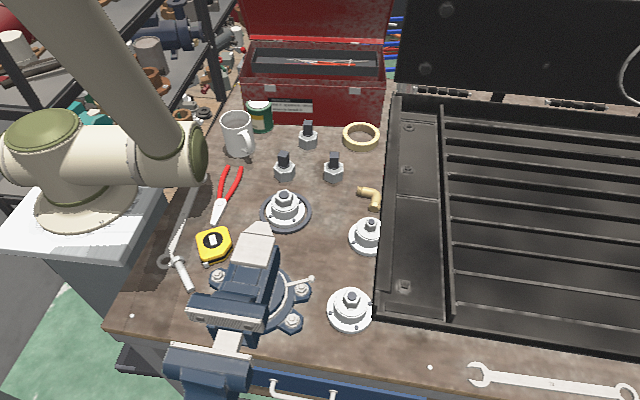

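The nest hub carries the largest-looking nut, about 38 mm corner to corner. The sockets stand near (0.45, 0.12), (0.58, 0.13) and (0.49, 0.25). I'll go and look from close by.

Call:
move_arm:
  jaw: [8.5,8.5,8.5,8.5,8.5,8.5,8.5,8.5,8.5,8.5,8.5,8.5]
  dp:
    - [0,0,-3]
    - [2.5,-2.5,-1.0]
    - [2.5,-2.5,-1.0]
    - [2.5,-2.5,-1.0]
    - [2.5,-2.5,-1.0]
    - [2.5,-2.5,-1.0]
    - [2.5,-2.5,-1.0]
    - [2.5,-2.5,-1.0]
    - [2.5,-2.5,0]
    - [2.5,-2.5,0]
    - [2.5,-2.5,0]
    - [2.5,-2.5,0]
  turn:
    - [0,0,0]
    - [0,0,0]
    - [0,0,0]
    - [0,0,0]
    - [0,0,0]
    - [0,0,0]
    - [0,0,0]
    - [0,0,0]
    - [0,0,0]
    - [0,0,0]
    - [0,0,0]
    - [0,0,0]

```text
time_s: 1.6
position: [0.3546, -0.1585, 0.3047]
tool_rot: [[0.936, 0.353, 0.001], [0.353, -0.936, -0.0], [0.0, 0.001, -1.0]]
ft_force: [1.2, -0.0, -0.3]
grip_width: 0.085
gripper_force: 0.0
```

Call:
move_arm:
  jaw: [8.5,8.5,8.5,8.5,8.5,8.5,8.5,8.5,8.5]
  dp:
    - [2.5,-2.5,0]
    - [2.5,-2.5,0]
    - [2.5,-2.5,0]
    - [2.5,-2.5,0]
    - [2.5,-2.5,0]
    - [2.5,-2.5,0]
    - [2.5,-2.5,0]
    - [0,0,0]
    - [0,0,0]
  turn:
    - [0,0,0]
    - [0,0,0]
    - [0,0,0]
    - [0,0,0]
    - [0,0,0]
    - [0,0,0]
    - [0,0,0]
    - [0,0,0]
    - [0,0,0]

```text
time_s: 2.35
position: [0.4564, 0.0666, 0.3041]
tool_rot: [[0.934, 0.356, -0.001], [0.356, -0.934, -0.0], [-0.001, -0.0, -1.0]]
ft_force: [-0.4, -0.2, -0.7]
grip_width: 0.0847
gripper_force: 0.0
```

```bash
python3 - <<'E'
from h import *
s=observe();print(s['time_s'],s['position'],s['q'].round(1),s['tool_rot'].round(3).tolist())
i,d=cams.get_image('wrist');save('w1.png',i);np.save('w1.npy',d)
for q in('nut_r_seat','hub_r','socket_a','socket_b','nest_mid'):
    for r in cams.mark_of('wrist',q):
        l=r['location'];u,v=l[0]*640,l[1]*400
        z=.045 if 'seat' in q else 0
        print(q,round(r['p'],2),round(u),round(v),atz('wrist',u,v,z,s)[:2].round(4))
E
```

```text
2.35 [0.45642231 0.06655514 0.30412674] [-6.5  9.4 75.5 -0.  95.1 62.7] [[0.934, 0.356, -0.001], [0.356, -0.934, -0.0], [-0.001, -0.0, -1.0]]
nut_r_seat 0.75 371 162 [0.4761 0.0063]
hub_r 0.8 438 59 [ 0.666  -0.0403]
hub_r 0.7 512 122 [ 0.6341 -0.2085]
socket_a 0.91 286 146 [0.4469 0.1295]
socket_a 0.84 224 95 [0.492  0.2493]
socket_a 0.67 305 65 [0.5743 0.1451]
socket_b 0.91 286 146 [0.4469 0.1295]
socket_b 0.84 224 95 [0.492  0.2493]
socket_b 0.67 305 65 [0.5743 0.1451]
```

View pics/w1.png

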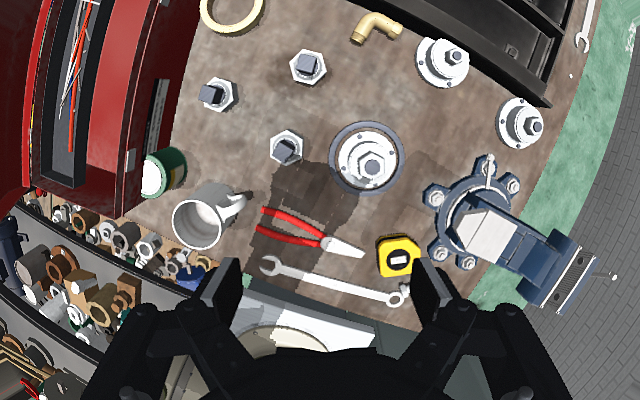

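The wrist view shows the sockets at (286,146), (305,66) and (216,95), and the nest hub's nut at (371,165). I'll fit the squares and the nut from depth.

```bash
cat >> h.py <<'E'
def cloud(name,d,s=None):
    c,f,T=calw(name,s); v,u=np.mgrid[0:400,0:640]; x=u-c['cx'];y=v-c['cy']
    if name=='wrist':
        r=np.hypot(x,y)+1e-9;k=np.tan(np.minimum(r/f,1.4))/r
    else: k=1/f
    P=np.stack([x*k*d,-y*k*d,-d],-1)
    return P@T[:3,:3].T+T[:3,3]
def pick(P,c,R,z0,z1):
    m=(np.hypot(P[...,0]-c[0],P[...,1]-c[1])<R)&(P[...,2]>z0)&(P[...,2]<z1)
    return P[m]
def hexfit(q,n):
    # centre by min-area polygon symmetry: best angle & centre via support widths
    best=None
    for a in np.radians(np.arange(0,360/n,.5)):
        A=a+2*np.pi*np.arange(n//2)/n
        w=[];
        for t in A:
            p=q@[np.cos(t),np.sin(t)]; w.append((np.percentile(p,1),np.percentile(p,99)))
        w=np.array(w); k=(w[:,1]-w[:,0]).sum()
        if best is None or k<best[0]:
            N=np.c_[np.cos(A),np.sin(A)]; c=np.linalg.lstsq(N,w.mean(1),rcond=None)[0]
            best=(k,np.degrees(a),c,w[:,1]-w[:,0])
    return best
E
python3 - <<'E'
from h import *
s=observe(); d=np.load('w1.npy'); P=cloud('wrist',d,s)
z=P[150:160,300:310,2];
print('bench z',np.median(pick(P,(.45,.07),.02,-.05,.05)[:,2]))
for n,c in(('C',(.447,.128)),('A',(.492,.249)),('B',(.576,.141))):
    q=pick(P,c,.03,.064,.085); print(n,len(q),np.median(q[:,2]),q.mean(0).round(4)[:2],hexfit(q[:,:2],4))
    q=pick(P,c,.035,.020,.036); print('  hex',len(q),hexfit(q[:,:2],6))
for nm,zz in (('nut',(.05,.0645)),('washer',(.04,.07)),('ring',(.006,.013))):
    q=pick(P,(.475,.004),.029 if nm=='nut' else .07,*zz); print(nm,len(q),np.median(q[:,2]),q.mean(0)[:2].round(4),hexfit(q[:,:2],6))
E
```

```text
bench z 0.0008138886568707648
C 280 0.07439034995891752 [0.4518 0.1242] (np.float64(0.04336788918608411), np.float64(79.5), array([0.4511796 , 0.12429708]), array([0.02120408, 0.02216381]))
  hex 380 (np.float64(0.13778310212899206), np.float64(46.0), array([0.45113338, 0.12440018]), array([0.04542073, 0.04602087, 0.0463415 ]))
A 285 0.07415654257030074 [0.4935 0.2464] (np.float64(0.0443285672771595), np.float64(84.5), array([0.49332445, 0.24741288]), array([0.022474  , 0.02185457]))
  hex 378 (np.float64(0.13676828132778157), np.float64(57.5), array([0.49343396, 0.24704925]), array([0.04583397, 0.04489493, 0.04603937]))
B 299 0.07446127201839431 [0.5712 0.1352] (np.float64(0.043184560344459), np.float64(3.0000000000000004), array([0.57142338, 0.13528105]), array([0.02132981, 0.02185475]))
  hex 418 (np.float64(0.13806837429821775), np.float64(6.000000000000001), array([0.57128457, 0.13545507]), array([0.04630584, 0.04599524, 0.0457673 ]))
nut 366 0.06299441334829561 [0.4758 0.0072] (np.float64(0.10723209417607671), np.float64(57.5), array([0.47388984, 0.00489497]), array([0.0354136 , 0.03655492, 0.03526358]))
washer 1404 0.046580272617667534 [0.4755 0.0074] (np.float64(0.17018823055072826), np.float64(25.5), array([0.47405327, 0.00519338]), array([0.05653097, 0.05694612, 0.05671114]))
ring 1516 0.010487681407792965 [0.4749 0.0061] (np.float64(0.34521091354149724), np.float64(54.5), array([0.47384231, 0.00469699]), array([0.11531794, 0.11475746, 0.11513552]))
```

Fits:
- **Nest nut:** 36 mm across flats, at (0.474, 0.005), flats at about -2.5°.
- **Socket C:** (0.451, 0.124), yaw about -12.5°.
- **Socket B:** (0.571, 0.135), yaw about 4°.
- **Socket A:** (0.493, 0.247), yaw about -4.5°.

I'll take C first.

Call:
move_arm:
  jaw: [6,6,6,6,6,6,6,6,6,6]
  dp:
    - [0.4,-1.4,3.5]
    - [0.4,-1.4,3.5]
    - [0.4,-1.4,3.5]
    - [0.4,-1.4,3.5]
    - [0,0,0]
    - [0,0,0]
    - [0,0,0]
    - [0,0,0]
    - [0,0,0]
    - [0,0,0]
  turn:
    - [0,0,0]
    - [0,0,0]
    - [0,0,0]
    - [0,0,0]
    - [0,0,0.117]
    - [0,0,0.117]
    - [0,0,0.117]
    - [0,0,0.117]
    - [0,0,0.117]
    - [0,0,0]
  force: 80

```text
time_s: 3.48
position: [0.4516, 0.1227, 0.1646]
tool_rot: [[0.974, -0.228, 0.0], [-0.228, -0.974, 0.0], [0.0, -0.0, -1.0]]
ft_force: [0.3, 0.1, 0.1]
grip_width: 0.06
gripper_force: 0.0
```

```bash
cat >> h.py <<'E'
def fitsock(P,c):
    q=pick(P,c,.03,.064,.085);h=pick(P,c,.035,.020,.036)
    a=hexfit(q[:,:2],4);b=hexfit(h[:,:2],6)
    print('sq',len(q),a[1].round(1),a[2].round(4),a[3].round(4),'hex',b[1].round(1),b[2].round(4),b[3].round(4))
def where():
    s=observe();R=s['tool_rot'];print('t',round(s['time_s'],2),'p',s['position'].round(4),'yaw',np.degrees(np.arctan2(R[1,0],R[0,0])).round(2),'tilt',np.degrees(np.arccos(-R[2,2])).round(2),'q1,q6',s['q'][[0,5]].round(1),'F',s['ft_force'].round(1),'w',round(s['grip_width'],4),'gf',round(s['gripper_force'],1));return s
def rel(s,p):
    print('to',p,'tool cm',((np.array(p)-s['position'])@s['tool_rot']*100).round(2))
E
python3 - <<'E'
from h import *
s=where(); i,d=cams.get_image('wrist');save('w2.png',i);P=cloud('wrist',d,s)
fitsock(P,(.451,.1245))
for zz,R in (((.05,.0645),.029),((.04,.07),.07)):
    q=pick(P,(.475,.004),R,*zz)
    if len(q)>50: print(len(q),hexfit(q[:,:2],6))
E
```

```text
t 3.48 p [0.4516 0.1227 0.1646] yaw -13.16 tilt 0.02 q1,q6 [  0.7 103.8] F [0.3 0.1 0.1] w 0.06 gf 0.0
sq 649 78.0 [0.4511 0.1269] [0.0212 0.0219] hex 46.0 [0.4519 0.1262] [0.046  0.046  0.0429]
844 (np.float64(0.1048331137152346), np.float64(57.5), array([0.47430089, 0.00780018]), array([0.03449831, 0.03505239, 0.03528241]))
2772 (np.float64(0.16927667709245345), np.float64(17.0), array([0.4744933 , 0.00793807]), array([0.05628181, 0.05602819, 0.05696668]))
```

Call:
move_arm:
  jaw: [6,6,6,6,6,2,2,2,2,2,2,2]
  dp:
    - [-0.1,-0.35,3.5]
    - [0,0,3.5]
    - [0,0,3]
    - [0,0,2.1]
    - [0,0,0]
    - [0,0,0]
    - [0,0,0]
    - [0,0,0]
    - [0,0,0]
    - [0,0,0]
    - [0,0,0]
    - [0,0,0]
  turn:
    - [0,0,0.0]
    - [0,0,0]
    - [0,0,0]
    - [0,0,0]
    - [0,0,0]
    - [0,0,0]
    - [0,0,0]
    - [0,0,0]
    - [0,0,0]
    - [0,0,0]
    - [0,0,0]
    - [0,0,0]
  force: 80

```text
time_s: 4.53
position: [0.4524, 0.1267, 0.0449]
tool_rot: [[0.975, -0.222, 0.003], [-0.222, -0.975, -0.0], [0.003, -0.0, -1.0]]
ft_force: [-0.8, -1.9, 7.3]
grip_width: 0.0206
gripper_force: 25.6
```

```bash
python3 - <<'E'
from h import *
s=where(); i,d=cams.get_image('wrist');save('w3.png',i);P=cloud('wrist',d,s)
h=pick(P,s['position'][:2],.04,.020,.036);b=hexfit(h[:,:2],6);print(len(h),b)
q=pick(P,s['position'][:2],.04,.07,.08);print(len(q))
q=pick(P,(.475,.004),.029,.05,.0645);print(len(q),hexfit(q[:,:2],6))
E
```

```text
t 4.53 p [0.4524 0.1267 0.0449] yaw -12.82 tilt 0.2 q1,q6 [  1.2 104. ] F [-0.8 -1.9  7.3] w 0.0206 gf 25.6
1714 (np.float64(0.1218927163702315), np.float64(47.5), array([0.45603384, 0.12600532]), array([0.04548673, 0.04560739, 0.03079859]))
1738
2047 (np.float64(0.10354992469146762), np.float64(56.5), array([0.474578  , 0.00804188]), array([0.03451102, 0.03462612, 0.03441278]))
```

View pics/w3.png

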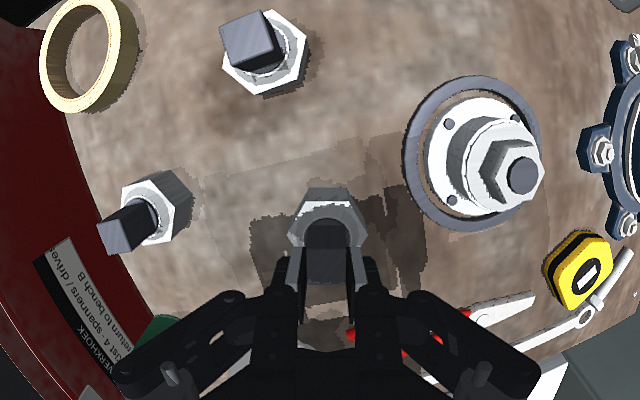

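C is gripped between the pads at (325,245) in the picture. I'll lift it and move towards the nut, then check how it sits in the hand.

Call:
move_arm:
  jaw: [1.5,1.5,1.5,1.5,1.5,1.5,1.5,1.5,1.5,1.5,1.5]
  dp:
    - [0,0,0]
    - [0,0,0]
    - [0,0,-1.5]
    - [0,0,-3]
    - [0,0,-3]
    - [0,0,-3]
    - [1.6,2.3,0]
    - [1.6,2.3,0]
    - [0,0,0]
    - [0,0,0]
    - [0,0,0]
  turn:
    - [0,0,0]
    - [0,0,0]
    - [0,0,0]
    - [0,0,0]
    - [0,0,0]
    - [0,0,0]
    - [0,0,0]
    - [0,0,0]
    - [0,0,-0.085]
    - [0,0,-0.085]
    - [0,0,0]
  force: 80

```text
time_s: 5.5
position: [0.4723, 0.0747, 0.1488]
tool_rot: [[0.999, -0.052, 0.0], [-0.052, -0.999, 0.0], [0.0, -0.0, -1.0]]
ft_force: [-0.3, -0.7, -1.8]
grip_width: 0.0174
gripper_force: 78.5
```

```bash
cat >> h.py <<'E'
def look(fn,z_sock=None):
    s=where(); i,d=cams.get_image('wrist');save(fn,i);P=cloud('wrist',d,s)
    T=(P-s['position'])@s['tool_rot']   # tool coords
    m=(np.abs(T[...,1])<.035)&(T[...,2]>.004)&(T[...,2]<.0125)&(np.abs(T[...,0])<.045)&(d>0)
    q=T[m]
    if len(q)>30: print('hand hex: n',len(q),'xmax',np.percentile(q[:,0],[97,99]).round(4),'y',np.percentile(q[:,1],[1,99]).round(4),'z',np.percentile(q[:,2],[5,50,95]).round(4),'fit',hexfit(q[:,:2],6)[1:3])
    q=pick(P,(.4745,.006),.029,.05,.0645)
    if len(q)>100: b=hexfit(q[:,:2],6); print('nut',len(q),b[1].round(1),b[2].round(4),b[3].round(4))
    q=pick(P,(.4745,.006),.035,.042,.049)
    if len(q)>100: b=hexfit(q[:,:2],12); print('washer',len(q),b[2].round(4),b[3].round(4))
    return s,P,T
E
python3 - <<'E'
from h import *
look('w4.png')
E
```

```text
t 5.5 p [0.4723 0.0747 0.1488] yaw -2.96 tilt 0.03 q1,q6 [-5.2 87.7] F [-0.3 -0.7 -1.8] w 0.0174 gf 78.5
hand hex: n 1315 xmax [0.0186 0.0201] y [-0.0188  0.0241] z [0.0045 0.0091 0.0123] fit (np.float64(0.0), array([0.00379741, 0.00194828]))
nut 922 57.5 [0.4749 0.0074] [0.0345 0.0351 0.0345]
washer 1460 [0.4742 0.0071] [0.0565 0.0564 0.0566 0.0564 0.0563 0.0566]
```

View pics/w4.png

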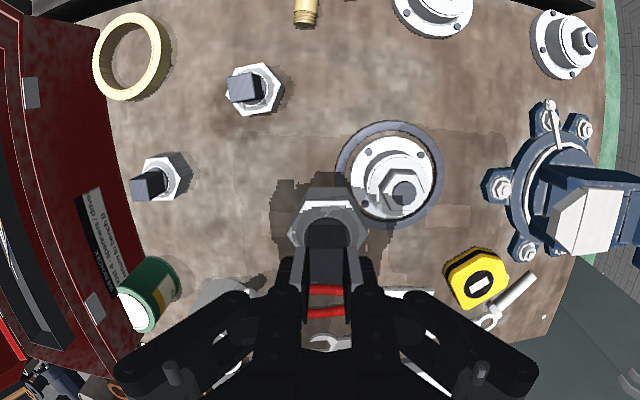

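```bash
python3 - <<'E'
from h import *
s,P,T=look('w5.png')
for z0,z1 in((-.034,-.026),(-.02,-.01),(-.01,0),(.001,.003),(.005,.011),(.011,.016),(.016,.024),(.024,.035),(.035,.046)):
    m=(T[...,2]>z0)&(T[...,2]<z1)&(np.abs(T[...,1])<.05)&(np.abs(T[...,0])<.04); q=T[m]
    print(z0,z1,len(q), 'x',np.percentile(q[:,0],[1,99]).round(4),'y',np.percentile(q[:,1],[1,99]).round(4)) if len(q)>20 else 0
Fs=[]
for k in range(6):
    cams.get_image('wrist');Fs.append(observe()['ft_force'])
print(np.mean(Fs,0),np.std(Fs,0))
i=cv2.imread('pics/w5.png')[160:320,240:420];cv2.imwrite('pics/c5.png',cv2.resize(i,(675,600),interpolation=cv2.INTER_CUBIC))
E
```

```text
t 5.55 p [0.4722 0.075  0.1488] yaw -3.19 tilt 0.02 q1,q6 [-5.2 88. ] F [ 0.   0.3 -1.6] w 0.0173 gf 78.5
hand hex: n 1347 xmax [0.0194 0.0208] y [-0.0191  0.0242] z [0.0044 0.0091 0.0123] fit (np.float64(1.5000000000000002), array([0.00390967, 0.00202039]))
nut 933 55.5 [0.4749 0.0076] [0.0338 0.0354 0.0343]
washer 1438 [0.4744 0.0073] [0.0565 0.0564 0.0566 0.0558 0.0562 0.0559]
-0.034 -0.026 1343 x [-0.0116  0.0119] y [-0.0149  0.0124]
-0.02 -0.01 284 x [0.0085 0.0102] y [-0.011  0.01 ]
-0.01 0 280 x [0.0084 0.0102] y [-0.0108  0.0104]
0.001 0.003 54 x [-0.0028  0.0124] y [-0.0124  0.013 ]
0.005 0.011 819 x [-0.0074  0.0172] y [-0.0179  0.0186]
0.011 0.016 1181 x [-0.0101  0.0217] y [-0.0247  0.0251]
0.016 0.024 242 x [-0.0006  0.0219] y [-0.0249  0.0261]
0.024 0.035 280 x [-0.001   0.0219] y [-0.0249  0.0265]
0.035 0.046 247 x [-0.      0.0217] y [-0.0242  0.0258]
[-0.05645419 -0.31784503 -2.16622371] [0.55517641 0.47934308 0.46438679]
```

View pics/c5.png

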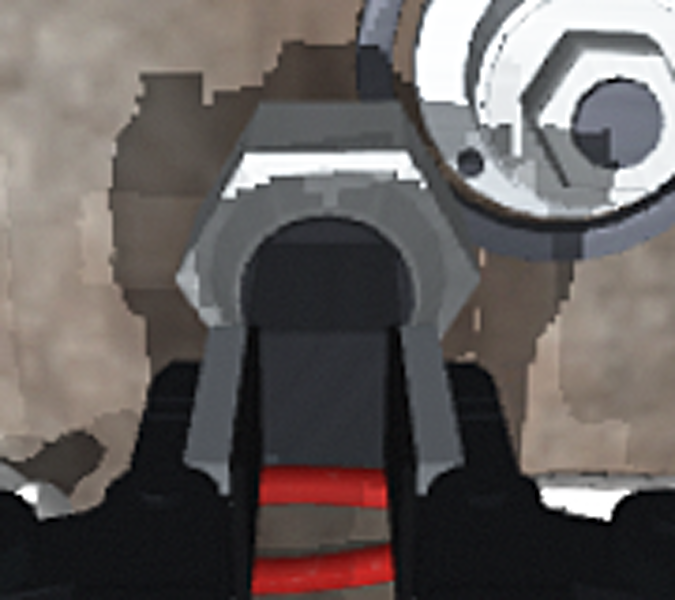

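Call:
move_arm:
  jaw: [1.5,1.5,1.5,1.5,1.5,1.5,1.5,1.5,1.5,1.5]
  dp:
    - [0.24,2.23,0]
    - [0.24,2.23,0.5]
    - [0.24,2.23,0.5]
    - [0,0,1]
    - [0,0,1]
    - [0,0,0.5]
    - [0,0,0.5]
    - [0,0,0.25]
    - [0,0,0.2]
    - [0,0,0]
  turn:
    - [0,0,0]
    - [0,0,0]
    - [0,0,0]
    - [0,0,0]
    - [0,0,0]
    - [0,0,0]
    - [0,0,0]
    - [0,0,0]
    - [0,0,0]
    - [0,0,0]

```text
time_s: 6.73
position: [0.4783, 0.0075, 0.1075]
tool_rot: [[0.999, -0.054, 0.008], [-0.054, -0.999, -0.002], [0.008, 0.002, -1.0]]
ft_force: [-4.2, -1.0, 27.7]
grip_width: 0.0175
gripper_force: 85.4
```

Call:
move_arm:
  jaw: [1.5,1.5,1.5,1.5,1.5,1.5,1.5,1.5,1.5,1.5,1.5,1.5]
  dp:
    - [-0.15,0,-0.2]
    - [-0.15,0,0]
    - [0,0.15,0]
    - [0.15,0,0]
    - [0.15,0,0]
    - [0,-0.15,0]
    - [0,-0.15,0]
    - [-0.15,0,0]
    - [-0.15,0,0]
    - [0.15,0.15,0]
    - [0,0,0]
    - [0,0,0]
  turn:
    - [0,0,0]
    - [0,0,0]
    - [0,0,0]
    - [0,0,0]
    - [0,0,0]
    - [0,0,0]
    - [0,0,0]
    - [0,0,0]
    - [0,0,0]
    - [0,0,0.08]
    - [0,0,-0.12]
    - [0,0,0.04]

```text
time_s: 7.73
position: [0.476, 0.0078, 0.1078]
tool_rot: [[0.999, -0.047, 0.005], [-0.047, -0.999, -0.001], [0.005, 0.001, -1.0]]
ft_force: [-0.5, -0.5, 9.9]
grip_width: 0.0175
gripper_force: 81.7
```

```bash
python3 - <<'E'
from h import *
s,P,T=look('w6.png')
for z0,z1 in((-.034,-.026),(-.01,0),(.016,.024),(.024,.035),(.035,.043)):
    m=(T[...,2]>z0)&(T[...,2]<z1)&(np.abs(T[...,1])<.03)&(np.abs(T[...,0])<.04); q=T[m]
    print(z0,z1,len(q), 'x',np.percentile(q[:,0],[1,99]).round(4),'y',np.percentile(q[:,1],[1,99]).round(4)) if len(q)>20 else 0
q=pick(P,(.4745,.006),.075,.006,.013);b=hexfit(q[:,:2],12);print('ring',len(q),b[2],b[3].round(4))
E
```

```text
t 7.73 p [0.476  0.0078 0.1078] yaw -2.69 tilt 0.29 q1,q6 [-13.3  79.3] F [-0.5 -0.5  9.9] w 0.0175 gf 81.7
hand hex: n 1354 xmax [0.0186 0.0206] y [-0.0216  0.0234] z [0.0044 0.0092 0.0124] fit (np.float64(2.5), array([0.00375639, 0.000653  ]))
washer 1104 [0.483  0.0058] [0.0436 0.0536 0.0575 0.0543 0.045  0.0313]
-0.034 -0.026 1372 x [-0.0122  0.0119] y [-0.0135  0.0131]
-0.01 0 272 x [0.0084 0.0101] y [-0.0109  0.0101]
0.016 0.024 209 x [-0.0011  0.0215] y [-0.0259  0.0255]
0.024 0.035 295 x [-0.0012  0.0215] y [-0.0258  0.0258]
0.035 0.043 191 x [0.0001 0.0215] y [-0.0245  0.0247]
ring 3358 [0.47767775 0.0063839 ] [0.1121 0.1156 0.1152 0.1154 0.1135 0.1004]
```

View pics/w6.png

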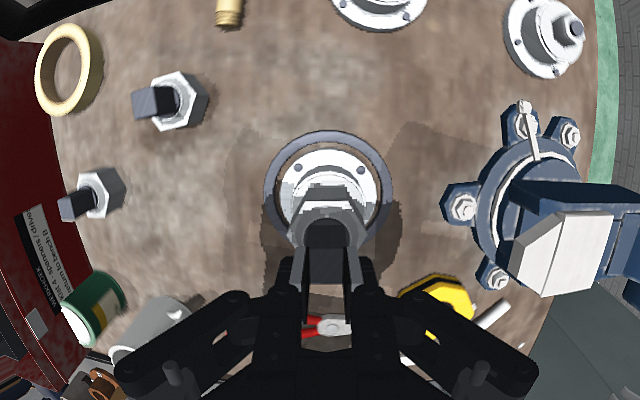

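```bash
cat >> h.py <<'E'
def circ(P,c,zz,Rm,lo=-70,hi=70):
    q=pick(P,c,Rm,*zz)[:,:2]; th=np.radians(np.arange(lo,hi+1,5)); A=[];b=[]
    for t in th:
        n=np.array([np.cos(t),np.sin(t)]);m=np.array([-n[1],n[0]])
        w=q[np.abs((q-c)@m)<.01]
        if len(w)>10: A.append([*n,1]);b.append(np.percentile(w@n,98))
    x=np.linalg.lstsq(np.array(A),np.array(b),rcond=None)[0];print('circle',x.round(4),len(b))
E
python3 - <<'E'
from h import *
s,P,T=look('w7.png')
for lo,hi in((-80,80),(-100,100)):
    circ(P,np.array([.4745,.007]),(.042,.049),.036,lo,hi); circ(P,np.array([.4745,.007]),(.006,.013),.07,lo,hi)
E
```

```text
t 7.78 p [0.476  0.0078 0.1078] yaw -3.2 tilt 0.3 q1,q6 [-13.3  79.9] F [ 0.7 -0.2 11.7] w 0.0174 gf 81.7
hand hex: n 1350 xmax [0.0187 0.0207] y [-0.0216  0.0234] z [0.0044 0.0092 0.0124] fit (np.float64(59.5), array([0.00391808, 0.00067409]))
washer 1105 [0.4828 0.0062] [0.0443 0.0541 0.0577 0.0544 0.0445 0.0318]
circle [0.4739 0.0067 0.0295] 33
circle [0.4745 0.0067 0.0586] 33
circle [0.4739 0.0066 0.0294] 41
circle [0.4746 0.0067 0.0586] 41
```

C sits on the nut's top: its open end is about 63 mm up, within 1 mm of the axis, and a wiggle didn't seat it. It's too small, so I'll put it back.

Call:
move_arm:
  jaw: [1.5,1.5,1.5,1.5,1.5,1.5,1.5,1.5,1.5,1.5,1.5]
  dp:
    - [0,0,-1.5]
    - [0,0,-1.5]
    - [-0.74,-2.94,0]
    - [-0.74,-2.94,0]
    - [-0.74,-2.94,0]
    - [-0.74,-2.94,0]
    - [0,0,3.5]
    - [0,0,3.5]
    - [0,0,1.3]
    - [0,0,0.5]
    - [0,0,0]
  turn:
    - [0,0,0]
    - [0,0,0]
    - [0,0,0]
    - [0,0,0]
    - [0,0,0]
    - [0,0,0]
    - [0,0,0]
    - [0,0,0]
    - [0,0,0]
    - [0,0,0]
    - [0,0,0]

```text
time_s: 8.75
position: [0.451, 0.1272, 0.0474]
tool_rot: [[0.999, -0.054, -0.001], [-0.054, -0.999, -0.0], [-0.001, 0.0, -1.0]]
ft_force: [0.2, 0.8, -2.0]
grip_width: 0.0174
gripper_force: 78.9
```

Call:
move_arm:
  jaw: [1.5,1.5,6,6,6,6,6,6,6,6,6,6]
  dp:
    - [0,0,0.25]
    - [0,0,0]
    - [0,0,0]
    - [0,0,0]
    - [0,0,0]
    - [0,0,-3.8]
    - [0,0,-3.8]
    - [0,0,-3.8]
    - [3,-0.4,0]
    - [3,-0.4,0]
    - [3,-0.4,0]
    - [3,-0.4,0]
  turn:
    - [0,0,0]
    - [0,0,0]
    - [0,0,0]
    - [0,0,0]
    - [0,0,0]
    - [0,0,0]
    - [0,0,0]
    - [0,0,0]
    - [0,0,0]
    - [0,0,0]
    - [0,0,0]
    - [0,0,0]

```text
time_s: 9.75
position: [0.5732, 0.1365, 0.1602]
tool_rot: [[0.999, -0.054, 0.001], [-0.054, -0.999, 0.0], [0.001, -0.0, -1.0]]
ft_force: [0.2, -0.7, 0.8]
grip_width: 0.0603
gripper_force: 0.0
```

Call:
move_arm:
  jaw: [6]
  dp:
    - [0,0,0]
  turn:
    - [0,0,0]

```text
time_s: 9.83
position: [0.5759, 0.1362, 0.159]
tool_rot: [[0.998, -0.055, 0.002], [-0.055, -0.998, 0.0], [0.002, -0.0, -1.0]]
ft_force: [-0.9, -0.3, -0.5]
grip_width: 0.0599
gripper_force: 0.0
```

```bash
python3 - <<'E'
from h import *
s,P,T=look('w8.png')
for c in((.451,.127),(.5715,.137),(.493,.249)): 
    try: fitsock(P,c)
    except Exception as e: print(e)
E
```

```text
t 9.83 p [0.5759 0.1362 0.159 ] yaw -3.15 tilt 0.14 q1,q6 [ 1.9 95. ] F [-0.9 -0.3 -0.5] w 0.0599 gf 0.0
nut 635 55.5 [0.4749 0.0077] [0.0344 0.0352 0.0349]
washer 795 [0.4772 0.0082] [0.0537 0.0472 0.0549 0.056  0.055  0.0563]
sq 448 87.0 [0.4511 0.1264] [0.0216 0.0221] hex 58.5 [0.4522 0.1264] [0.0463 0.0461 0.0426]
sq 658 5.0 [0.5719 0.1383] [0.0215 0.0215] hex 4.5 [0.5726 0.1383] [0.0432 0.0456 0.0462]
sq 401 88.0 [0.4933 0.2503] [0.0216 0.0213] hex 2.5 [0.5015 0.2516] [0.0239 0.0398 0.0454]
```

Call:
move_arm:
  jaw: [6,6,6,6,6,6,6,1.5,1.5,1.5,1.5,1.5]
  dp:
    - [-0.4,-0.2,0]
    - [0,0,0]
    - [0,0,3.5]
    - [0,0,3.5]
    - [0,0,2.8]
    - [0,0,1.5]
    - [0,0,0]
    - [0,0,0]
    - [0,0,0]
    - [0,0,0]
    - [0,0,0]
    - [0,0,0]
  turn:
    - [0,0,0]
    - [0,0,-0.07]
    - [0,0,-0.07]
    - [0,0,0]
    - [0,0,0]
    - [0,0,0]
    - [0,0,0]
    - [0,0,0]
    - [0,0,0]
    - [0,0,0]
    - [0,0,0]
    - [0,0,0]

```text
time_s: 10.88
position: [0.5683, 0.1387, 0.0474]
tool_rot: [[0.996, 0.086, 0.002], [0.086, -0.996, 0.0], [0.002, 0.0, -1.0]]
ft_force: [-1.2, 0.5, 5.2]
grip_width: 0.015
gripper_force: 2.8
```

```bash
python3 -c "
from h import *
s=where()"
```

```text
t 10.88 p [0.5683 0.1387 0.0474] yaw 4.92 tilt 0.09 q1,q6 [ 2.1 87.2] F [-1.2  0.5  5.2] w 0.015 gf 2.8
```

```bash
python3 -c "
from h import *
s,P,T=look('w9.png')
for z0,z1 in((-.034,-.026),(-.01,0),(.016,.024),(.024,.035),(.035,.043)):
    m=(T[...,2]>z0)&(T[...,2]<z1)&(np.abs(T[...,1])<.03)&(np.abs(T[...,0])<.04); q=T[m]
    print(z0,z1,len(q), 'x',np.percentile(q[:,0],[1,99]).round(4),'y',np.percentile(q[:,1],[1,99]).round(4)) if len(q)>20 else 0
"
```

```text
t 10.88 p [0.5683 0.1387 0.0474] yaw 4.92 tilt 0.09 q1,q6 [ 2.1 87.2] F [-1.2  0.5  5.2] w 0.015 gf 2.8
hand hex: n 1003 xmax [0.02   0.0207] y [-0.0171  0.0182] z [0.0055 0.0096 0.0122] fit (np.float64(59.5), array([0.00636456, 0.00061992]))
washer 330 [ 0.4936 -0.0028] [0.0338 0.0395 0.0348 0.0224 0.0105 0.0216]
-0.034 -0.026 1086 x [-0.0079  0.0139] y [-0.013   0.0124]
-0.01 0 243 x [0.0128 0.0144] y [-0.0102  0.0111]
0.016 0.024 371 x [-0.0088  0.0263] y [-0.0253  0.0252]
0.024 0.035 270 x [0.004  0.0263] y [-0.0245  0.0261]
0.035 0.043 154 x [0.0043 0.0261] y [-0.0248  0.0252]
```

View pics/w9.png

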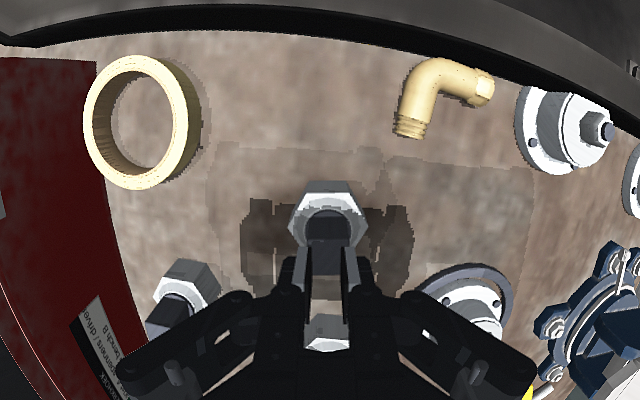

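B is between the pads, but about 3 mm off along tool x and held weakly. I'll open, centre on it and close again.

Call:
move_arm:
  jaw: [4,4,4,0,0,0,0,0,0,0]
  dp:
    - [0,0,0]
    - [0,0,0]
    - [0.35,0,0]
    - [0,0,0]
    - [0,0,0]
    - [0,0,0]
    - [0,0,0]
    - [0,0,0]
    - [0,0,0]
    - [0,0,0]
  turn:
    - [0,0,0]
    - [0,0,0]
    - [0,0,0]
    - [0,0,0]
    - [0,0,0]
    - [0,0,0]
    - [0,0,0]
    - [0,0,0]
    - [0,0,0]
    - [0,0,0]
  force: 80

```text
time_s: 11.77
position: [0.5715, 0.1388, 0.0467]
tool_rot: [[0.996, 0.086, 0.0], [0.086, -0.996, -0.0], [0.0, 0.0, -1.0]]
ft_force: [0.2, -1.6, 6.3]
grip_width: 0.0001
gripper_force: 3.4
```

```bash
python3 -c "
from h import *
s,P,T=look('w10.png')
for z0,z1 in((-.034,-.026),(-.01,0),(.016,.024),(.024,.035),(.035,.043)):
    m=(T[...,2]>z0)&(T[...,2]<z1)&(np.abs(T[...,1])<.03)&(np.abs(T[...,0])<.04); q=T[m]
    print(z0,z1,len(q), 'x',np.percentile(q[:,0],[1,99]).round(4),'y',np.percentile(q[:,1],[1,99]).round(4)) if len(q)>20 else 0
"
```

```text
t 11.77 p [0.5715 0.1388 0.0467] yaw 4.91 tilt 0.02 q1,q6 [ 2.1 87.2] F [ 0.2 -1.6  6.3] w 0.0001 gf 3.4
hand hex: n 1233 xmax [0.0227 0.0229] y [-0.0252  0.0175] z [0.0042 0.007  0.012 ] fit (np.float64(0.5), array([ 0.00559855, -0.00398106]))
washer 350 [ 0.4936 -0.002 ] [0.0236 0.0366 0.0414 0.0362 0.0234 0.011 ]
-0.034 -0.026 1248 x [-0.0105  0.0119] y [-0.0294  0.0043]
-0.01 0 457 x [-0.0025  0.0131] y [-0.0229  0.005 ]
0.016 0.024 334 x [-0.0005  0.023 ] y [-0.0194  0.0216]
0.024 0.035 379 x [0.0002 0.0231] y [-0.0161  0.024 ]
0.035 0.043 81 x [0.0092 0.0228] y [-0.0149  0.0195]
```

View pics/w10.png

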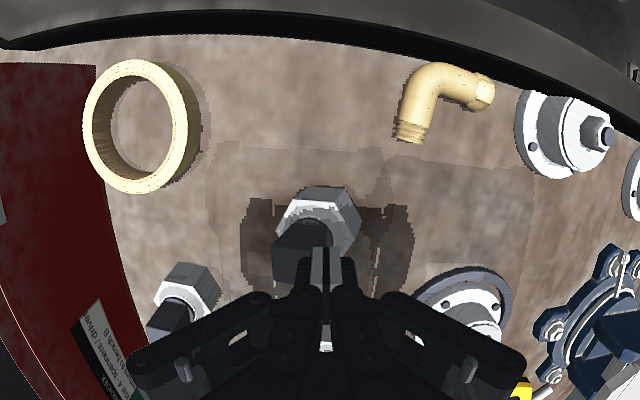

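B is tilted about 20° to the left, with both shut fingers on its right at (325,290). I'll back off slowly to the right so it rocks back upright.

Call:
move_arm:
  jaw: [0,0,0,0,0,0,0,0,0,0]
  dp:
    - [0,0.2,0]
    - [0,0.2,0]
    - [0,0.2,0]
    - [0,0.2,0]
    - [0,0.2,0]
    - [0,0.2,0]
    - [0,0.3,0]
    - [0,0.3,0]
    - [0,0.3,0]
    - [0,0,0]
  turn:
    - [0,0,0]
    - [0,0,0]
    - [0,0,0]
    - [0,0,0]
    - [0,0,0]
    - [0,0,0]
    - [0,0,0]
    - [0,0,0]
    - [0,0,0]
    - [0,0,0]
  force: 20

```text
time_s: 12.65
position: [0.5734, 0.1175, 0.0465]
tool_rot: [[0.996, 0.085, 0.0], [0.085, -0.996, 0.0], [0.0, -0.0, -1.0]]
ft_force: [-0.3, -0.1, -0.0]
grip_width: 0.0002
gripper_force: 0.0
```

```bash
python3 -c "
from h import *
s,P,T=look('w11.png')
for z in(.072,.06,.05,.03,.02,.01):
    q=pick(P,(.5715,.139),.045,z-.004,z+.004);print(z,len(q),np.percentile(q[:,0],[2,98]).round(3),np.percentile(q[:,1],[2,98]).round(3))
"
```

```text
t 12.65 p [0.5734 0.1175 0.0465] yaw 4.88 tilt 0.01 q1,q6 [-0.  85.1] F [-0.3 -0.1 -0. ] w 0.0002 gf 0.0
hand hex: n 975 xmax [0.0179 0.0185] y [-0.0344 -0.0023] z [0.0048 0.0088 0.0121] fit (np.float64(27.0), array([ 0.00609754, -0.01695019]))
0.072 1345 [0.561 0.583] [0.129 0.149]
0.06 243 [0.572 0.583] [0.128 0.149]
0.05 220 [0.564 0.583] [0.126 0.149]
0.03 1240 [0.563 0.595] [0.114 0.162]
0.02 195 [0.576 0.595] [0.113 0.153]
0.01 170 [0.575 0.595] [0.113 0.152]
```

View pics/w11.png

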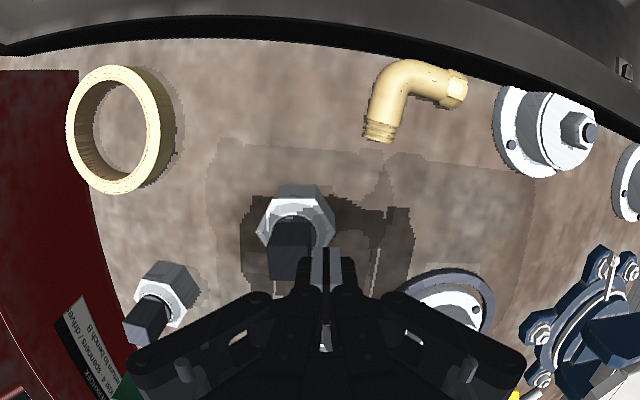

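B stands upright again at about (0.572, 0.139). I'll rise, open and measure it again.

Call:
move_arm:
  jaw: [0,0,6,6,6,6,6,6]
  dp:
    - [0,0,-3]
    - [0,0,-4]
    - [0,0,-4]
    - [0,-1.1,0]
    - [0,-1.1,0]
    - [0,0,0]
    - [0,0,0]
    - [0,0,0]
  turn:
    - [0,0,0]
    - [0,0,0]
    - [0,0,0]
    - [0,0,0]
    - [0,0,0]
    - [0,0,0]
    - [0,0,0]
    - [0,0,0]
  force: 80

```text
time_s: 13.37
position: [0.5708, 0.1399, 0.155]
tool_rot: [[0.996, 0.086, -0.003], [0.086, -0.996, -0.0], [-0.003, -0.0, -1.0]]
ft_force: [-0.1, 0.8, -0.9]
grip_width: 0.06
gripper_force: 0.0
```

```bash
python3 -c "
from h import *
s,P,T=look('w12.png')
fitsock(P,(.572,.139))
for c in((.451,.127),(.493,.25)):
    q=pick(P,c,.03,.064,.085); print(len(q),q.mean(0)) if len(q) else 0
"
```

```text
t 13.37 p [0.5708 0.1399 0.155 ] yaw 4.94 tilt 0.15 q1,q6 [ 2.2 87.3] F [-0.1  0.8 -0.9] w 0.06 gf 0.0
nut 441 34.5 [0.4798 0.0054] [0.0351 0.0337 0.0246]
washer 522 [0.4866 0.0036] [0.0402 0.0504 0.053  0.0445 0.035  0.0262]
sq 676 4.5 [0.5718 0.1386] [0.0217 0.0206] hex 4.0 [0.5725 0.1384] [0.0429 0.0459 0.0458]
464 [0.45389903 0.12675084 0.07256767]
525 [0.49480118 0.24904755 0.07236351]
```

Call:
move_arm:
  jaw: [6,6,6,6,6,6,2,2,2,2,2,2]
  dp:
    - [0.05,0.13,3.5]
    - [0,0,3.5]
    - [0,0,2.5]
    - [0,0,1.7]
    - [0,0,0]
    - [0,0,0]
    - [0,0,0]
    - [0,0,0]
    - [0,0,0]
    - [0,0,0]
    - [0,0,0]
    - [0,0,0]
  turn:
    - [0,0,0]
    - [0,0,0]
    - [0,0,0]
    - [0,0,0]
    - [0,0,0]
    - [0,0,0]
    - [0,0,0]
    - [0,0,0]
    - [0,0,0]
    - [0,0,0]
    - [0,0,0]
    - [0,0,0]

```text
time_s: 14.42
position: [0.5727, 0.1385, 0.0455]
tool_rot: [[0.996, 0.086, 0.002], [0.086, -0.996, -0.0], [0.002, 0.0, -1.0]]
ft_force: [0.7, -1.5, 6.0]
grip_width: 0.0202
gripper_force: 22.5
```

Call:
move_arm:
  jaw: [1.5,1.5,1.5]
  dp:
    - [0,0,0]
    - [0,0,0]
    - [0,0,0]
  turn:
    - [0,0,0]
    - [0,0,0]
    - [0,0,0]

```text
time_s: 14.67
position: [0.5728, 0.1384, 0.0459]
tool_rot: [[0.996, 0.086, 0.003], [0.086, -0.996, -0.0], [0.003, 0.001, -1.0]]
ft_force: [-0.9, -2.0, 8.0]
grip_width: 0.0172
gripper_force: 77.3
```

```bash
cat >>h.py <<'E'
def hand(T):
    for z0,z1 in((-.034,-.026),(-.01,0),(.016,.024),(.024,.035),(.035,.043)):
        m=(T[...,2]>z0)&(T[...,2]<z1)&(np.abs(T[...,1])<.03)&(np.abs(T[...,0])<.04); q=T[m]
        print(z0,z1,len(q), 'x',np.percentile(q[:,0],[1,99]).round(4),'y',np.percentile(q[:,1],[1,99]).round(4)) if len(q)>20 else 0
E
python3 -c "
from h import *
s,P,T=look('w13.png');hand(T)"
```

```text
t 14.67 p [0.5728 0.1384 0.0459] yaw 4.92 tilt 0.16 q1,q6 [ 2.1 87.2] F [-0.9 -2.   8. ] w 0.0172 gf 77.3
hand hex: n 1174 xmax [0.0168 0.0175] y [-0.0191  0.0189] z [0.0045 0.0087 0.0122] fit (np.float64(59.5), array([ 0.00317775, -0.00025202]))
washer 154 [ 0.4971 -0.004 ] [0.0173 0.0284 0.0327 0.0286 0.0173 0.0069]
-0.034 -0.026 1304 x [-0.0121  0.012 ] y [-0.0133  0.0133]
-0.01 0 281 x [0.0084 0.0102] y [-0.0108  0.0102]
0.016 0.024 238 x [-0.0008  0.0219] y [-0.0261  0.0257]
0.024 0.035 277 x [-0.0011  0.0218] y [-0.0261  0.0256]
0.035 0.043 206 x [-0.0001  0.0218] y [-0.0255  0.025 ]
```

Call:
move_arm:
  jaw: [1.5,1.5,1.5,1.5,1.5,1.5,1.5,1.5,1.5,1.5]
  dp:
    - [0,0,-1.5]
    - [0,0,-3]
    - [0,0,-3]
    - [0,0,-2.5]
    - [-1.81,2.3,0]
    - [-1.81,2.3,0]
    - [-1.81,2.3,0]
    - [-1.81,2.3,0]
    - [0,0,0]
    - [0,0,0]
  turn:
    - [0,0,0]
    - [0,0,0]
    - [0,0,0.069]
    - [0,0,0.069]
    - [0,0,0]
    - [0,0,0]
    - [0,0,0]
    - [0,0,0]
    - [0,0,0]
    - [0,0,0]

```text
time_s: 15.55
position: [0.4941, 0.05, 0.1445]
tool_rot: [[0.999, -0.054, -0.0], [-0.054, -0.999, 0.0], [-0.0, -0.0, -1.0]]
ft_force: [-0.7, 0.5, -1.9]
grip_width: 0.0165
gripper_force: 74.0
```

```bash
python3 -c "
from h import *
s,P,T=look('w14.png');hand(T)
F=[]
for k in range(6): cams.get_image('top');F.append(observe()['ft_force'][2])
print(np.mean(F),np.std(F)); s=where(); rel(s,[.4753,.0068,.118])
"
```

```text
t 15.55 p [0.4941 0.05   0.1445] yaw -3.09 tilt 0.03 q1,q6 [-7.9 85.2] F [-0.7  0.5 -1.9] w 0.0165 gf 74.0
hand hex: n 1165 xmax [0.0171 0.018 ] y [-0.0188  0.0189] z [0.0045 0.0087 0.0121] fit (np.float64(58.5), array([3.29819163e-03, 3.12617289e-06]))
nut 765 53.5 [0.4759 0.0055] [0.0347 0.0301 0.0341]
washer 986 [0.476  0.0029] [0.0571 0.0563 0.0512 0.0428 0.0523 0.0563]
-0.034 -0.026 1274 x [-0.0115  0.0119] y [-0.014   0.0124]
-0.01 0 277 x [0.0085 0.0102] y [-0.0109  0.0102]
0.016 0.024 254 x [0.0001 0.0222] y [-0.0256  0.0252]
0.024 0.035 302 x [-0.0009  0.0222] y [-0.0259  0.0255]
0.035 0.043 162 x [-0.0003  0.0222] y [-0.0251  0.0258]
-2.95834188425589 0.6294701758669604
t 15.9 p [0.4951 0.0511 0.1442] yaw -2.94 tilt 0.01 q1,q6 [-7.8 85.2] F [ 0.2 -1.1 -2.2] w 0.0169 gf 74.1
to [0.4753, 0.0068, 0.118] tool cm [-1.75  4.52  2.62]
```

Call:
move_arm:
  jaw: [1.5,1.5,1.5,1.5,1.5,1.5,1.5,1.5,1.5,1.5]
  dp:
    - [-0.85,2.2,0.5]
    - [-0.9,2.3,0.5]
    - [0,0,1.6]
    - [0,0,0.5]
    - [0,0,0.5]
    - [0,0,0.3]
    - [0,0,0.2]
    - [0,0,0]
    - [0,0,0]
    - [0,0,0]
  turn:
    - [0,0,0]
    - [0,0,0]
    - [0,0,0]
    - [0,0,0]
    - [0,0,0]
    - [0,0,0]
    - [0,0,0]
    - [0,0,0.06]
    - [0,0,-0.1]
    - [0,0,0.04]

```text
time_s: 16.73
position: [0.4755, 0.007, 0.1037]
tool_rot: [[0.999, -0.046, 0.001], [-0.046, -0.999, -0.0], [0.001, 0.0, -1.0]]
ft_force: [-0.2, -0.5, -2.8]
grip_width: 0.0165
gripper_force: 74.1
```

There's no contact, and the open end is already below the nut's top, so B goes over it. I'll keep lowering.

Call:
move_arm:
  jaw: [1.5,1.5,1.5,1.5,1.5,1.5,1.5]
  dp:
    - [0,0,0.3]
    - [0,0,0.3]
    - [0,0,0.3]
    - [0,0,0.3]
    - [0,0,0.25]
    - [0,0,0]
    - [0,0,0]
  turn:
    - [0,0,0]
    - [0,0,0]
    - [0,0,0]
    - [0,0,0]
    - [0,0,0]
    - [0,0,0]
    - [0,0,0]

```text
time_s: 17.32
position: [0.4759, 0.0061, 0.0907]
tool_rot: [[0.999, -0.052, 0.003], [-0.052, -0.999, -0.001], [0.003, 0.001, -1.0]]
ft_force: [-4.5, -1.4, 17.8]
grip_width: 0.0164
gripper_force: 81.4
```

Call:
move_arm:
  jaw: [1.2,1.2,1.2,1.2,1.2,1.2,1.2,1.2,1.2,1.2]
  dp:
    - [0,0,-0.05]
    - [0,0,0]
    - [0,0,0]
    - [0,0,0]
    - [0,0,0]
    - [0,0,0]
    - [0,0,0]
    - [0,0,0]
    - [0,0,0]
    - [0,0,0]
  turn:
    - [0,0,0]
    - [0,0,0]
    - [0,0,0.1]
    - [0,0,0.1]
    - [0,0,0.1]
    - [0,0,0.1]
    - [0,0,0.1]
    - [0,0,0.1]
    - [0,0,0]
    - [0,0,0]
  force: 110

```text
time_s: 18.15
position: [0.4756, 0.0053, 0.091]
tool_rot: [[0.795, -0.606, 0.002], [-0.606, -0.795, -0.003], [0.004, 0.001, -1.0]]
ft_force: [-6.0, -6.3, 15.7]
grip_width: 0.0144
gripper_force: 108.8
```

```bash
python3 -c "
from h import *
s,P,T=look('w15.png');hand(T);print(s['wrist_torque'])"
```

```text
t 18.15 p [0.4756 0.0053 0.091 ] yaw -37.3 tilt 0.22 q1,q6 [-13.6 113.8] F [-6.  -6.3 15.7] w 0.0144 gf 108.8
hand hex: n 1144 xmax [0.0161 0.0171] y [-0.0187  0.0188] z [0.0046 0.0088 0.0122] fit (np.float64(59.00000000000001), array([0.00259648, 0.00011869]))
nut 366 25.5 [0.4807 0.0017] [0.0456 0.0447 0.0229]
washer 1002 [0.4807 0.0018] [0.0541 0.0587 0.0561 0.0474 0.034  0.0441]
-0.034 -0.026 1176 x [-0.0125  0.0114] y [-0.0138  0.0125]
-0.01 0 273 x [0.0076 0.0097] y [-0.0113  0.0095]
0.016 0.024 233 x [-0.0024  0.0215] y [-0.0263  0.0253]
0.024 0.035 288 x [-0.0021  0.0215] y [-0.0256  0.0258]
0.035 0.043 185 x [-0.0007  0.0213] y [-0.0247  0.0252]
[-1.02669607  1.04476316  0.46218284]
```

Call:
move_arm:
  jaw: [1.2,1.2,1.2,1.2,1.2,1.2]
  dp:
    - [0,0,0]
    - [0,0,0]
    - [0,0,0]
    - [0,0,0]
    - [0,0,0]
    - [0,0,0]
  turn:
    - [0,0,0.09]
    - [0,0,0.09]
    - [0,0,0.09]
    - [0,0,0]
    - [0,0,0]
    - [0,0,0]

```text
time_s: 18.7
position: [0.4753, 0.0051, 0.091]
tool_rot: [[0.605, -0.796, 0.001], [-0.796, -0.605, -0.004], [0.004, 0.001, -1.0]]
ft_force: [-7.9, -7.1, 16.3]
grip_width: 0.0148
gripper_force: 108.9
```

```bash
python3 -c "
from h import *
s,P,T=look('w16.png');hand(T);print(s['wrist_torque'])
for c in((.451,.127),(.493,.25)):
    q=pick(P,c,.035,.064,.085); print(c,len(q),q[:,2].mean(),q.mean(0)) if len(q) else 0
cams.get_image('top')
for r in cams.mark_of('top','socket_a'): l=r['location'];print(round(r['p'],2),atz('top',l[0]*640,l[1]*400,0)[:2].round(3))
P=cloud('top',cams.get_image('top')[1])
for c in((.451,.127),(.493,.25)):
    q=pick(P,c,.03,.066,.085);print(len(q),q.mean(0) if len(q) else 0)
"
```

```text
t 18.7 p [0.4753 0.0051 0.091 ] yaw -52.74 tilt 0.23 q1,q6 [-13.6 129.3] F [-7.9 -7.1 16.3] w 0.0148 gf 108.9
hand hex: n 1164 xmax [0.0161 0.0173] y [-0.0188  0.0195] z [0.0045 0.0088 0.0121] fit (np.float64(56.5), array([0.00231345, 0.00026884]))
nut 352 11.0 [4.794e-01 4.000e-04] [0.045  0.0449 0.0229]
washer 998 [4.79e-01 1.00e-04] [0.0554 0.0582 0.0541 0.045  0.0331 0.0463]
-0.034 -0.026 1159 x [-0.0127  0.0112] y [-0.0137  0.0116]
-0.01 0 271 x [0.0076 0.0098] y [-0.0112  0.0097]
0.016 0.024 232 x [-0.002   0.0216] y [-0.0257  0.0256]
0.024 0.035 291 x [-0.0035  0.0214] y [-0.0259  0.026 ]
0.035 0.043 189 x [-0.0009  0.0213] y [-0.025   0.0258]
[-1.36828011  1.27563293  0.50299186]
(0.451, 0.127) 1 0.07334076043680826 [0.45376381 0.13682261 0.07334076]
0.73 [0.443 0.122]
0.56 [0.496 0.257]
125 [0.45115569 0.12320745 0.07337112]
131 [0.49259523 0.24693621 0.07315859]
```

The socket has turned 0.87 rad, so less the play the nut has turned about 0.62 to 0.87 rad. B is seated and gripped, and both other sockets are standing. Handing in.

```bash
python3 -c "
from rig import ticket
print(ticket.close_job())"
```

```text
the job is handed in; nothing more can be done
None
```

I handed the job in: the second socket I tried fits the nest hub's 36 mm nut and has snugged it clockwise by an estimated 0.62–0.87 rad (an eighth of a turn is 0.79 rad), and it is still gripped fully down on the nut. The first socket, which was too small, is back upright on the bench and released; the third was never needed or touched; hand-in returned no verdict.

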